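# Line up the graded brass spice mills on the display plinth

## Task

Set the four brass spice mills out for display on the light-wood plinth, one standing upright and well centred on each round mark, in order of height: the tallest next to the little black lantern, going down step by step to the shortest next to the wooden jar. Don't knock any mill over, and leave the lantern and the jar standing where they are.

Things in the scene. Friction and masses are not known exactly. Their poses are not given: they have to be found in the camera images.
- mill_red: Loose brass spice mill, tallest of four: upright cylinder with a red domed cap and tiny brass knob. Height 136 mm overall, diameter 52 mm; the straight brass body reaches up to 116 mm, then the narrower cap. Origin: centre of its underside; z is its upright axis. Mass 0.14 to 0.53 kg. Starts upright on the counter, between robot and plinth.
- mill_blue: Loose brass spice mill, second tallest of four: upright cylinder with a blue domed cap and tiny brass knob. Height 114 mm overall, diameter 48 mm; the straight brass body reaches up to 94 mm, then the narrower cap. Origin: centre of its underside; z is its upright axis. Mass 0.14 to 0.53 kg. Starts upright on the counter, between robot and plinth.
- mill_green: Loose brass spice mill, third tallest of four: upright cylinder with a green domed cap and tiny brass knob. Height 92 mm overall, diameter 44 mm; the straight brass body reaches up to 72 mm, then the narrower cap. Origin: centre of its underside; z is its upright axis. Mass 0.14 to 0.53 kg. Starts upright on the counter, between robot and plinth.
- mill_white: Loose brass spice mill, shortest of four: upright cylinder with a white domed cap and tiny brass knob. Height 70 mm overall, diameter 40 mm; the straight brass body reaches up to 50 mm, then the narrower cap. Origin: centre of its underside; z is its upright axis. Mass 0.14 to 0.53 kg. Starts upright on the counter, between robot and plinth.
- mark_1: Flat round inlay, 62 mm across (dark ring, cream disc, dark dot), number 1 of four in a straight row, counted from the robot's right (-y) to left; 63 to 87 mm apart. Origin: its centre, on the plinth's top, 18 mm above the counter; z up, y along the row to the left. The fixed light-wood plinth is 110 mm deep, 470 long, 18 high.
- mark_2: Flat round inlay, 62 mm across (dark ring, cream disc, dark dot), number 2 of four in a straight row, counted from the robot's right (-y) to left; 63 to 87 mm apart. Origin: its centre, on the plinth's top, 18 mm above the counter; z up, y along the row to the left. The fixed light-wood plinth is 110 mm deep, 470 long, 18 high.
- mark_3: Flat round inlay, 62 mm across (dark ring, cream disc, dark dot), number 3 of four in a straight row, counted from the robot's right (-y) to left; 63 to 87 mm apart. Origin: its centre, on the plinth's top, 18 mm above the counter; z up, y along the row to the left. The fixed light-wood plinth is 110 mm deep, 470 long, 18 high.
- mark_4: Flat round inlay, 62 mm across (dark ring, cream disc, dark dot), number 4 of four in a straight row, counted from the robot's right (-y) to left; 63 to 87 mm apart. Origin: its centre, on the plinth's top, 18 mm above the counter; z up, y along the row to the left. The fixed light-wood plinth is 110 mm deep, 470 long, 18 high.
- lantern: Loose little black lantern with green glass, 60 mm across its foot, 110 mm high, standing on one end of the plinth, 80 to 96 mm beyond the last mark; it may be at either end and shows where the tallest mill belongs. Origin: centre of its underside. To be left alone.
- jar: Loose squat wooden trinket jar with a cream band, dark lid and orange knob, 62 mm across, 51 mm high, standing on the other end of the plinth, 80 to 96 mm beyond the last mark there. Origin: centre of its underside. To be left alone.
There are look-alikes about, which are no part of the job. Leave any pink look-alike of the mill_green alone.

How it is judged:
By the outcome, as a careful person would: the job done as asked, in the order asked, and still so for the second after the job is handed in, with the robot touching nothing.
It also fails if it takes over 102 s, if anything falls off the work surface, if the arm or the gripper's body presses on something with over 40 N, if the wrist force passes 120 N, or if a joint passes its speed limit or range.

## Robot

A 6-joint arm with a two-finger parallel gripper is mounted at the origin on the work surface. World frame = base frame: x ahead of the robot, y to its left, z up, the work surface at z = 0. Lengths are in mm, angles in rad, forces in N, time in s.
With the tool pointing down it reaches from about 275 to 750 mm from the base axis. Payload 10.2 kg.
Tool frame: the origin (TCP) lies at the very end of the fingers, on their centre line; the grasp point (between the pads) lies 19 mm behind it; x points along the fingers, y is the direction in which the jaws open and shut, and the axes are right-handed (so a half turn about x gives the same grasp; the last joint's range is limited). The gripper opens to 85 mm and grips with 20 to 120 N. Pads are 22 mm wide; open, the fingers measure 114 mm over their backs; the gripper's body (76 mm by 85 mm) begins 54 mm behind the grasp point. The pads swing forward as they close: fully open they stand 13 mm farther back than shut.
Start: joints at [-1.325, 0.313, 1.498, -0, 1.331, -0.223], TCP at [237.192, -468.371, 231.294] pointing down, gripper open.
Joint ranges: [-2.94, 2.94], [-0.97, 2.17], [0.19, 2.56], [-1.23, 4.37], [0.02, 3.11], [-2.88, 2.88]. Speed limits (rad/s): [2.39, 2.39, 3.01, 3.14, 3.14, 3.14].

## Interface

Orientations are given as a unit quaternion [w, x, y, z].
In Python, from rig import ctrl, viewer, order gives the robot as it stands. The module is installed in compiled form; this text tells all that it offers.
- The arm moves only by the tool carry_out, never from a script. Its argument "deltas" is a list of rows, each a list of 7 numbers: the gripper command: -1 is fully open, 1 is shut, values between are in proportion, then the shift along the tool's x, y, z in mm, then the turn, a rotation vector about the tool's x, y, z in degrees. A call has exactly 5 rows; each row is the pose to reach, as a shift and turn from the pose commanded when the call began, along the tool's axes at that moment; what a row does not reach only later rows make up. A row lasts 1/8 s, in which the tool goes at most 62.5 mm and 10.7 degrees, less where a joint would pass 70% of its speed; a pose out of reach is approached as far as the arm can. A call with a gripper value outside its range is refused whole. The fingers move at their own pace and stop on an object; "newtons" is the grip in N (left out, the last holds). Time passes only in rows, so rows that repeat a pose let the fingers close, or fill a call up. It gives the time, the measured TCP pose, the force and the opening at its end, in the units of the state.
- ctrl.sense(): the state, without advancing time (a new reading comes with each control period).
- viewer.capture(name): name is "scene" or "top" or "wrist"; returns the picture (400x640x3 uint8, red, green, blue); there is no depth.
- viewer.calibration(name): a dict with "fx", "fy", "cx", "cy" (pixels), "xyz" and "attitude" of the camera in the world; the wrist camera has in their place "T_tool_cam" (4x4, takes a point from camera to tool coordinates, whose origin is the TCP and whose axes are the tool frame's). Camera axes: x right, y down, z forward; pixel columns grow to the right and rows downward; lengths in mm; the calibration is good to about 2 mm. The wrist camera is an equidistant fisheye: a pixel r from the principal point sees the ray r / f radians off the axis. A picture is of the moment at which its call begins: read the wrist's pose just before it. calibration takes no time and is no camera call.
- order.finish_job(): hands the job in, once; it reports no verdict.
The state is a dict: "time_s": time; "joints": joint angles; "dq": joint speeds; "tau": joint torques, N m; "eef_pos": TCP position; "ee_rot": TCP orientation; "force": force on the tool from outside, world axes, zero at the start; "wrist_torque": the same for the moment, N m; "grip_width": opening from 0.0 (shut) to 1.0 (fully open).
Only numpy, scipy, OpenCV 4.12 (cv2) and the standard library are available. Lean on these libraries where they do the work, as an engineer would, in place of code of your own. Each camera call takes 0.05 s, during which the arm holds its last target. There are 200 camera calls.

## Working session

There is one attempt and no reset: what is moved stays moved. The work goes in short steps, Python scripts to look and compute and a tool call to move; the robot and the scene stay as the last step left them, time stands still between calls to the robot, and variables do not carry over. Pictures are saved under pics/ and viewed, about 12 in all and at most 16, crops included, and the job is handed in when it is done.

Besides the shell and the picture viewer there is one more tool, called after "Request:" as name(argument=value, ...), one argument or row to a line, values as JSON. carry_out: Moves the arm, as the interface text tells. Its arguments: {"type":"object","properties":{"deltas":{"type":"array"},"newtons":{"type":"number"}},"required":["deltas"]}

```bash
mkdir -p pics
python3 - <<'E'
from rig import ctrl, viewer
import cv2
s=ctrl.sense(); print(s)
for n in("scene","top"):
    print(n,viewer.calibration(n)); cv2.imwrite(f"pics/{n}0.png",viewer.capture(n)[:,:,::-1])
print(viewer.calibration("wrist"))
E
```

```text
{'time_s': 0.0, 'joints': array([-1.32540732e+00,  3.13424501e-01,  1.49845615e+00,  9.70447778e-06,
        1.33101432e+00, -2.23418156e-01]), 'dq': array([-5.84303184e-04, -4.34158055e-05,  1.70238206e-04, -7.37661693e-04,
        5.80888190e-04, -7.66219289e-04]), 'tau': array([-3.48226768e-04, -4.12268865e+01, -2.59741598e+01, -1.73111512e-04,
        4.21758508e-03,  4.90697616e-06]), 'eef_pos': array([ 237.12288835, -468.09877047,  230.74095392]), 'ee_rot': array([-0.16377341, -0.68776788, -0.1646943 ,  0.68777133]), 'force': array([ 0.03527457,  0.98699283, -0.41843865]), 'wrist_torque': array([ 0.0174796 ,  0.04316692, -0.07293744]), 'grip_width': 0.9973055328065209}
scene {'fx': 489.9498416105383, 'fy': 489.9498416105383, 'cx': 318.28406723696327, 'cy': 194.91748282681957, 'xyz': array([910.02270273, 551.00185213, 653.95438885]), 'attitude': array([-0.11044395,  0.24471688,  0.87989219, -0.39205295])}
top {'fx': 412.16534922462046, 'fy': 412.16534922462046, 'cx': 318.3260981996296, 'cy': 203.09391746299445, 'xyz': array([ 389.67510658,  -37.1322779 , 1037.05725577]), 'attitude': array([ 0.058522  , -0.70126997,  0.70791885, -0.06038635])}
{'fx': 309.70691628693146, 'fy': 309.70691628693146, 'cx': 322.04233340420745, 'cy': 200.10570248306087, 'T_tool_cam': array([[-5.42545292e-05, -2.88318175e-01,  9.57534661e-01,
        -1.42396551e+02],
       [ 9.99999841e-01, -5.52562447e-04, -1.09718510e-04,
        -2.53425526e-01],
       [ 5.60731536e-04,  9.57534503e-01,  2.88318159e-01,
        -7.32796311e+01],
       [ 0.00000000e+00,  0.00000000e+00,  0.00000000e+00,
         1.00000000e+00]])}
```

View pics/top0.png

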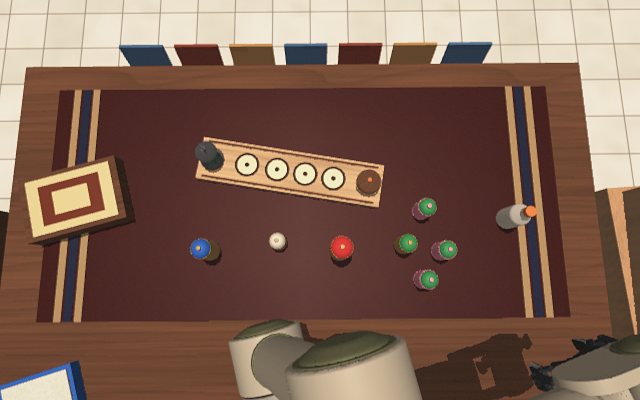

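View pics/scene0.png

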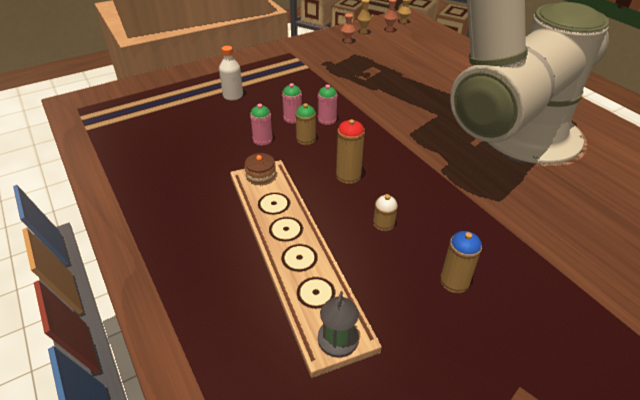

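Top view: the lantern is at the left end (208,155) and the jar at the right end (369,181). The marks are at (247,164), (277,169), (305,174) and (333,178). Red is at (342,247), blue (201,249) and white (278,241).

Candidates for green in the top view are (408,243), (427,207), (447,250) and (428,280). Only (408,243) has a brass body, which is (306,125) in the scene view. The other three are pink.

```bash
cat > h.py <<'E'
import numpy as np, cv2
from scipy.spatial.transform import Rotation as R
from rig import ctrl, viewer
def quat(q): return R.from_quat([q[1],q[2],q[3],q[0]])
def cast(cam,uv,z):
    c=viewer.calibration(cam); u,v=uv
    if cam=="wrist":
        raise ValueError
    d=quat(c["attitude"]).apply([(u-c["cx"])/c["fx"],(v-c["cy"])/c["fy"],1]); p=c["xyz"]
    return (p+d*(z-p[2])/d[2])
def wcast(s,uv,z):
    c=viewer.calibration("wrist"); T=c["T_tool_cam"]
    x=(uv[0]-c["cx"])/c["fx"]; y=(uv[1]-c["cy"])/c["fy"]; r=np.hypot(x,y)+1e-9
    d=np.array([x/r*np.sin(r),y/r*np.sin(r),np.cos(r)])
    q=quat(s["ee_rot"]); d=q.apply(T[:3,:3]@d); p=s["eef_pos"]+q.apply(T[:3,3])
    return p+d*(z-p[2])/d[2]
def blobs(mask,amin=30):
    n,l,st,ce=cv2.connectedComponentsWithStats(mask.astype(np.uint8))
    return [(ce[i].round(1).tolist(),int(st[i,4]),st[i,:4].tolist()) for i in range(1,n) if st[i,4]>=amin]
def masks(im):
    h=cv2.cvtColor(im,cv2.COLOR_RGB2HSV).astype(int); H,S,V=h[...,0],h[...,1],h[...,2]
    return dict(red=((H<5)|(H>175))&(S>190)&(V>130),blue=(H>105)&(H<125)&(S>150)&(V>100),
      green=(H>50)&(H<80)&(S>120)&(V>70),cream=(S<110)&(V>190), white=(S<60)&(V>130))
def dirs():
    "tool axes in world"
    return quat(ctrl.sense()["ee_rot"]).as_matrix()
E
python3 - <<'E'
from h import *
for cam in("top","scene"):
    im=cv2.imread(f"pics/{cam}0.png")[:,:,::-1].copy(); m=masks(im)
    for k,z in dict(red=126,blue=104,green=82,white=60,cream=18).items():
        for b in blobs(m[k]):
            u,v=b[0]
            if cam=="top" and not(180<u<480 and 130<v<300): continue
            if cam=="scene" and not(210<u<500 and 60<v<380): continue
            print(cam,k,b,cast(cam,b[0],z)[:2].round(1))
print(dirs().round(3))
im=cv2.imread("pics/scene0.png")[60:200,220:400]; cv2.imwrite("pics/c.png",cv2.resize(im,None,fx=4,fy=4,interpolation=2))
E
```

```text
top blue ([200.0, 248.3], 242, [191, 239, 19, 19]) [447.4 227.2]
top green ([426.8, 206.4], 170, [419, 199, 17, 16]) [ 541.8 -295.1]
top green ([407.7, 242.7], 178, [400, 235, 17, 16]) [ 457.1 -246.3]
top green ([447.1, 249.3], 172, [440, 242, 16, 16]) [ 441.1 -336.6]
top green ([428.5, 279.1], 187, [421, 271, 17, 17]) [ 373.9 -290. ]
top white ([246.6, 164.1], 222, [238, 156, 18, 17]) [654.  133.8]
top white ([276.6, 169.0], 226, [268, 161, 18, 17]) [641.   60.4]
top white ([304.6, 173.5], 232, [296, 165, 19, 18]) [629.1  -7.8]
top white ([332.9, 178.0], 227, [324, 170, 19, 17]) [617.2 -76.5]
top white ([276.9, 240.4], 145, [270, 233, 15, 16]) [467.   58.4]
top cream ([243.8, 149.4], 56, [228, 146, 31, 7]) [704.3 149.1]
top cream ([229.3, 156.8], 30, [224, 155, 12, 5]) [685.  185.7]
top cream ([246.7, 164.1], 284, [237, 155, 20, 19]) [665.3 140.9]
top cream ([276.7, 169.0], 283, [267, 160, 20, 19]) [651.8  64.4]
top cream ([228.2, 165.3], 42, [223, 163, 11, 6]) [662.6 187.9]
top cream ([304.7, 173.4], 285, [295, 164, 20, 20]) [639.7  -6.8]
top cream ([237.2, 176.0], 304, [197, 168, 
[... 614 characters left out ...]
[ 463.2 -239.3]
scene green ([259.7, 111.5], 142, [252, 106, 17, 11]) [ 548.5 -288.5]
scene white ([229.2, 77.7], 655, [220, 57, 20, 43]) [ 531.2 -498.5]
scene white ([386.3, 203.5], 208, [377, 196, 20, 15]) [474.7  67.7]
scene cream ([228.0, 65.4], 184, [220, 59, 18, 13]) [ 479.5 -638.2]
scene cream ([273.6, 203.0], 354, [261, 194, 26, 19]) [627.4 -78.3]
scene cream ([385.8, 203.8], 237, [376, 195, 20, 17]) [445.3  33.7]
scene cream ([285.5, 228.5], 423, [272, 219, 28, 20]) [640.  -7.]
scene cream ([299.0, 257.2], 499, [285, 246, 29, 23]) [652.6  64.6]
scene cream ([315.5, 292.0], 603, [300, 279, 32, 26]) [665.8 141.4]
[[-0.     0.452 -0.892]
 [ 0.001 -0.892 -0.452]
 [-1.    -0.001 -0.   ]]
```

View pics/c.png

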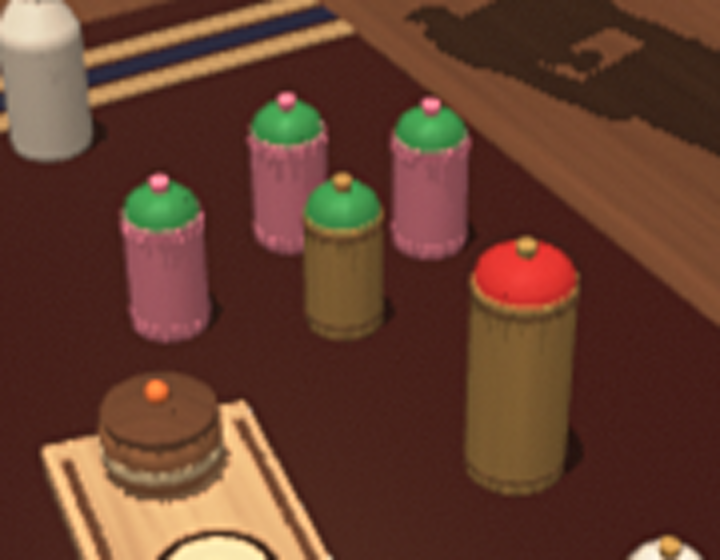

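The crop confirms that the brass-bodied green mill is the one at scene (305,111); the other three are pink. The marks agree between the two views. Next I triangulate the caps and list the waypoints.

```bash
cat >> h.py <<'E'
def ray(cam,uv):
    p=viewer.calibration(cam)["xyz"]; d=cast(cam,uv,0)-p; return p,d/np.linalg.norm(d)
def tri(a,b):
    A=0;B=0
    for p,d in (ray("top",a),ray("scene",b)):
        M=np.eye(3)-np.outer(d,d); A=A+M; B=B+M@p
    return np.linalg.solve(A,B)
E
python3 - <<'E'
from h import *
im=cv2.imread("pics/top0.png")[:,:,::-1].copy()
h=cv2.cvtColor(im,cv2.COLOR_RGB2HSV).astype(int)
m=((h[...,0]<6)|(h[...,0]>174))&(h[...,1]>180)&(h[...,2]>120); m[:,:320]=0;m[:,365:]=0
r=[b for b in blobs(m) if 230<b[0][1]<265]; print(r)
print('red',tri(r[0][0],(350.8,128.2)).round(1))
for k,a,b in [('blue',(200,248.3),(465.9,242.9)),('green',(407.7,242.7),(305.4,111.1)),('white',(276.9,240.4),(386.3,203.5)),('p1',(426.8,206.4),(259.7,111.5))]:
    print(k,tri(a,b).round(1))
E
```

```text
[([341.7, 246.9], 331, [331, 237, 22, 21])]
red [446.8 -91.4 118.1]
blue [448.1 230.1  93.7]
green [ 457.9 -248.    75.5]
white [467.7  59.5  50.1]
p1 [ 543.6 -297.5   75.3]
```

Each triangulated cap matches its mill's height. White goes first, so the gripper never has to pass beside taller neighbours. The jaws stay perpendicular to the row throughout.

Request:
carry_out(
  deltas=[
    [-1, 0, -37, -44, -10.6, 0, 0],
    [-1, 0, -73, -89, -21.3, 0, 0],
    [-1, 0, -110, -133, -31.9, 0, 0],
    [-1, 0, -147, -178, -42.5, 0, 0],
    [-1, 0, -183, -222, -53.2, 0, 0],
  ],
  newtons=30,
)

```text
time_s: 0.72
eef_pos: [352.9, -203.0, 231.2]
ee_rot: [0.456, 0.54, 0.456, -0.54]
force: [0.4, -1.0, -0.3]
grip_width: 1.004
```

```bash
cat > go.py <<'E'
import sys
from h import *
s=ctrl.sense(); Rm=quat(s["ee_rot"]); t=np.array([float(a) for a in sys.argv[1:4]])
print("t",round(s["time_s"],2),"pos",s["eef_pos"].round(1),"yaw",np.degrees(np.arctan2(*Rm.as_matrix()[[1,0],1])).round(2),"xdir",Rm.as_matrix()[:,0].round(3),"w",round(s["grip_width"],3),"F",s["force"].round(1))
print("delta",Rm.inv().apply(t-s["eef_pos"]).round(1))
E
python3 go.py 467.5 59.5 140
```

```text
t 0.72 pos [ 352.9 -203.   231.2] yaw -9.61 xdir [-0.  0. -1.] w 1.004 F [ 0.4 -1.  -0.3]
delta [  91.2   69.2 -277.9]
```

Request:
carry_out(
  deltas=[
    [-1, 10, 14, -57, 0, 0, 0],
    [-1, 25, 28, -114, 0, 0, 0],
    [-1, 45, 42, -170, 0, 0, 0],
    [-1, 65, 56, -225, 0, 0, 0],
    [-1, 80, 69, -278, 0, 0, 0],
  ],
)

```text
time_s: 1.35
eef_pos: [468.7, 59.1, 150.4]
ee_rot: [-0.455, -0.541, -0.455, 0.542]
force: [0.3, -1.1, 0.5]
grip_width: 0.999
```

```bash
cat > wl.py <<'E'
import sys
from h import *
s=ctrl.sense(); im=viewer.capture("wrist"); cv2.imwrite("pics/"+sys.argv[1],im[:,:,::-1])
m=masks(im)
for k in sys.argv[3:]:
    for b in blobs(m[k],150): print(k,b,wcast(s,b[0],float(sys.argv[2]))[:2].round(1))
E
python3 wl.py w1.png 52 white; python3 go.py 467.5 59.5 36
```

```text
white ([504.5, 77.9], 1398, [485, 54, 40, 49]) [641.8 141.1]
white ([500.4, 154.6], 1363, [481, 131, 40, 48]) [630.1  74.2]
white ([321.3, 197.2], 1348, [300, 177, 44, 43]) [468.4  62.7]
white ([491.3, 222.0], 1168, [473, 201, 38, 43]) [619.5  12.2]
white ([55.5, 272.4], 3528, [0, 211, 94, 125]) [123.8  24.7]
white ([480.6, 278.7], 769, [461, 263, 37, 35]) [610.4 -48. ]
t 1.4 pos [469.2  63.7 148.7] yaw -9.75 xdir [-0.002  0.002 -1.   ] w 1.001 F [-4.2  3.6 -1.6]
delta [112.7  -0.7   4.6]
```

View pics/w1.png

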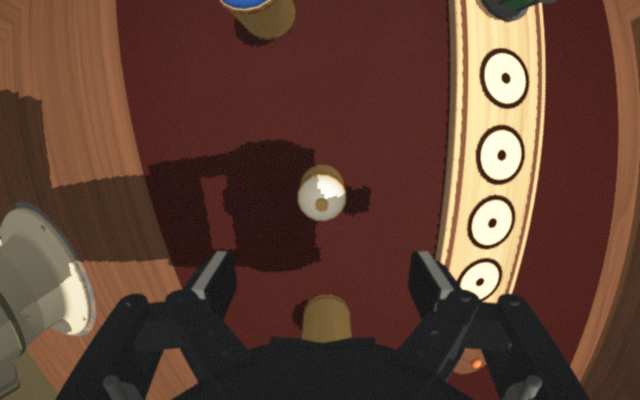

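The white mill is at wrist pixel (321,197) between the open fingers, with the marks to the right. I shift 4 mm in y and descend.

Request:
carry_out(
  deltas=[
    [-1, 35, -1, -4, 0, 0, 0],
    [-1, 75, -1, -4, 0, 0, 0],
    [-1, 110, -1, -4, 0, 0, 0],
    [-1, 132, -1, -4, 0, 0, 0],
    [-1, 139, -1, -4, 0, 0, 0],
  ],
)

```text
time_s: 2.02
eef_pos: [467.5, 61.2, 11.2]
ee_rot: [-0.454, -0.541, -0.455, 0.542]
force: [0.6, 0.3, 0.6]
grip_width: 0.996
```

Request:
carry_out(
  deltas=[
    [0.3, 0, 0, 0, 0, 0, 0],
    [1, 0, 0, 0, 0, 0, 0],
    [1, 0, 0, 0, 0, 0, 0],
    [1, 0, 0, 0, 0, 0, 0],
    [1, 0, 0, 0, 0, 0, 0],
  ],
)

```text
time_s: 2.65
eef_pos: [468.6, 61.2, 13.2]
ee_rot: [0.455, 0.542, 0.454, -0.541]
force: [-2.0, -0.1, 4.8]
grip_width: 0.458
```

```bash
python3 go.py 627 -78.4 60
```

```text
t 2.65 pos [468.6  61.2  13.2] yaw -9.94 xdir [ 0.001 -0.    -1.   ] w 0.458 F [-2.  -0.1  4.8]
delta [-46.6 180.2 110.2]
```

Request:
carry_out(
  deltas=[
    [1, -20, 0, 0, 0, 0, 0],
    [1, -55, 10, 6, 0, 0, 0],
    [1, -70, 45, 27, 0, 0, 0],
    [1, -70, 88, 54, 0, 0, 0],
    [1, -70, 128, 78, 0, 0, 0],
  ],
)

```text
time_s: 3.28
eef_pos: [581.9, -38.9, 82.9]
ee_rot: [0.455, 0.542, 0.455, -0.541]
force: [0.4, 0.2, -1.8]
grip_width: 0.463
```

Request:
carry_out(
  deltas=[
    [1, 0, 35, 22, 0, 0, 0],
    [1, 5, 48, 29, 0, 0, 0],
    [1, 20, 53, 32, 0, 0, 0],
    [1, 30, 53, 32, 0, 0, 0],
    [1, 30, 53, 32, 0, 0, 0],
  ],
)

```text
time_s: 3.9
eef_pos: [626.5, -77.6, 51.2]
ee_rot: [-0.454, -0.541, -0.456, 0.542]
force: [-0.1, -0.2, -1.2]
grip_width: 0.457
```

```bash
python3 go.py 627 -78.4 31
python3 - <<'E'
from h import *
for c in("top","scene","wrist"): 
    s=ctrl.sense(); im=viewer.capture(c); cv2.imwrite(f"pics/a_{c}.png",im[:,:,::-1])
    b=[x for x in blobs(masks(im)["white"],60) if c!="wrist" or abs(x[0][0]-322)<60]; print(c,[(x[0],x[1]) for x in b])
E
```

```text
t 3.9 pos [626.5 -77.6  51.2] yaw -9.91 xdir [-0.002  0.001 -1.   ] w 0.457 F [-0.1 -0.2 -1.2]
delta [20.2  0.7  0.7]
top [([344.1, 47.7], 44165), ([339.5, 137.5], 312), ([246.6, 164.1], 222), ([276.7, 169.0], 227), ([295.9, 165.7], 74), ([357.2, 184.1], 78), ([517.4, 214.2], 253), ([177.6, 315.2], 420), ([262.9, 343.3], 1824), ([40.6, 388.3], 1433), ([628.6, 393.1], 238)]
scene [([498.0, 48.3], 247), ([228.2, 78.8], 567), ([36.2, 233.0], 17528), ([271.2, 174.1], 167), ([118.0, 370.0], 148)]
wrist [([321.6, 11.4], 1794), ([321.9, 109.0], 5671), ([349.1, 210.7], 283), ([322.0, 293.6], 4892)]
```

View pics/a_wrist.png

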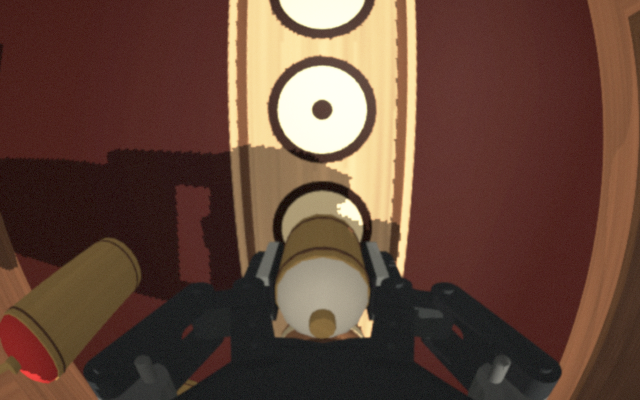

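The wrist view shows the white mill held, with its knob at (322,323), over mark 1; mark 2 is at (322,109).

Run:
```python
from h import *
s=ctrl.sense()
print("m2",wcast(s,(322,109.5),18).round(1),"knob",wcast(s,(322,323),s["eef_pos"][2]-13.2+67).round(1),wcast(s,(322,293.6),s["eef_pos"][2]-13.2+57).round(1))
```

```text
m2 [639.9  -5.5  18. ] knob [627.2 -77.4 106.6] [628.3 -71.2  96.6]
```

Request:
carry_out(
  deltas=[
    [1, 10, 1, 1, 0, 0, 0],
    [1, 16, 1, 1, 0, 0, 0],
    [1, 19.5, 1, 1, 0, 0, 0],
    [1, 21, 1, 1, 0, 0, 0],
    [1, 21, 1, 1, 0, 0, 0],
  ],
)

```text
time_s: 4.68
eef_pos: [628.4, -79.6, 31.4]
ee_rot: [0.455, 0.542, 0.455, -0.541]
force: [0.2, 0.7, -2.6]
grip_width: 0.463
```

Base is at 18.2 mm, on the plinth. Releasing and lifting.

Request:
carry_out(
  deltas=[
    [0, 0, 0, 0, 0, 0, 0],
    [-1, 0, 0, 0, 0, 0, 0],
    [-1, 0, 0, 0, 0, 0, 0],
    [-1, -10, 0, 0, 0, 0, 0],
    [-1, -50, 0, 0, 0, 0, 0],
  ],
)

```text
time_s: 5.3
eef_pos: [627.3, -79.2, 80.5]
ee_rot: [-0.454, -0.541, -0.456, 0.542]
force: [0.3, 1.1, 0.5]
grip_width: 0.996
```

```bash
python3 go.py 457.9 -248 110
```

```text
t 5.3 pos [627.3 -79.2  80.5] yaw -9.95 xdir [-0.004  0.001 -1.   ] w 0.996 F [0.3 1.1 0.5]
delta [ -29.  -137.8  195.5]
```

Request:
carry_out(
  deltas=[
    [-1, -50, 0, 0, 0, 0, 0],
    [-1, -75, -30, 42, 0, 0, 0],
    [-1, -75, -66, 92, 0, 0, 0],
    [-1, -75, -100, 142, 0, 0, 0],
    [-1, -72, -128, 181, 0, 0, 0],
  ],
)

```text
time_s: 5.92
eef_pos: [469.6, -237.2, 154.4]
ee_rot: [0.455, 0.542, 0.454, -0.542]
force: [1.7, -0.6, 0.6]
grip_width: 0.997
```

Request:
carry_out(
  deltas=[
    [-1, 0, -8, 11, 0, 0, 0],
    [-1, 0, -10, 14, 0, 0, 0],
    [-1, 0, -10, 14, 0, 0, 0],
    [-1, 0, -10, 14, 0, 0, 0],
    [-1, 0, -10, 14, 0, 0, 0],
  ],
)

```text
time_s: 6.55
eef_pos: [459.2, -247.3, 153.3]
ee_rot: [0.455, 0.541, 0.455, -0.541]
force: [0.6, 0.3, 0.3]
grip_width: 1.005
```

```bash
python3 wl.py w2.png 76 green; python3 go.py 457.9 -248 32
python3 - <<'E'
from h import *
for c in("top","scene"):
    im=viewer.capture(c); cv2.imwrite(f"pics/b_{c}.png",im[:,:,::-1])
    print(c,[(x[0],x[1]) for x in blobs(masks(im)["white"],60) if 160<x[0][0]<420 and 130<x[0][1]<320])
E
```

```text
green ([321.0, 207.1], 1701, [296, 184, 51, 49]) [ 458.4 -245.2]
green ([423.4, 236.8], 253, [411, 226, 39, 27]) [ 534.9 -284.2]
green ([243.4, 273.4], 565, [234, 254, 21, 39]) [ 384.5 -291.5]
green ([316.3, 299.7], 255, [300, 291, 43, 33]) [ 440.  -326.5]
t 6.6 pos [ 459.1 -247.4  153.2] yaw -9.89 xdir [-0.  0. -1.] w 1.003 F [ 1.1  1.  -1.1]
delta [121.2  -1.    0.8]
top [([246.7, 164.1], 223), ([276.7, 169.0], 226), ([304.6, 173.5], 230), ([335.0, 173.0], 139), ([403.2, 244.6], 85)]
scene [([270.5, 182.0], 187)]
```

View pics/w2.png

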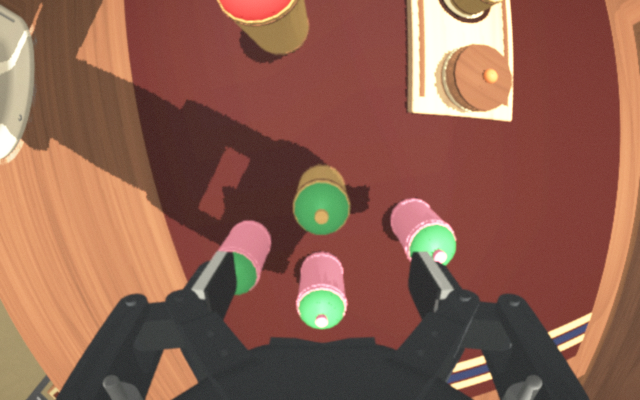

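The brass-bodied green mill is centred at (321,207) under the fingers, with the pink ones at (430,245), (245,270) and (322,305) clear of them. Descending.

Request:
carry_out(
  deltas=[
    [-1, 30, -1, 0, 0, 0, 0],
    [-1, 65, -1, 0, 0, 0, 0],
    [-1, 98, -1, 0, 0, 0, 0],
    [-1, 118, -1, 0, 0, 0, 0],
    [-1, 123, -1, 0, 0, 0, 0],
  ],
)

```text
time_s: 7.32
eef_pos: [457.4, -247.2, 29.3]
ee_rot: [-0.454, -0.541, -0.456, 0.542]
force: [1.1, 0.2, -0.6]
grip_width: 1.001
```

Request:
carry_out(
  deltas=[
    [0.3, 0, 0, 0, 0, 0, 0],
    [1, 0, 0, 0, 0, 0, 0],
    [1, 0, 0, 0, 0, 0, 0],
    [1, 0, 0, 0, 0, 0, 0],
    [1, 0, 0, 0, 0, 0, 0],
  ],
)

```text
time_s: 7.95
eef_pos: [458.3, -247.9, 31.3]
ee_rot: [0.455, 0.542, 0.454, -0.541]
force: [-0.6, -0.2, 6.0]
grip_width: 0.509
```

```bash
python3 go.py 640 -6.8 80; python3 -c "
from h import *
print(tri((335,173),(270.5,182)))"
```

```text
t 7.95 pos [ 458.3 -247.9   31.3] yaw -9.94 xdir [ 0.001 -0.001 -1.   ] w 0.509 F [-0.6 -0.2  6. ]
delta [ -48.8  137.5 -268.8]
[628.12561586 -81.76749097  68.23320383]
```

Request:
carry_out(
  deltas=[
    [1, -20, 0, 0, 0, 0, 0],
    [1, -65, 0, 0, 0, 0, 0],
    [1, -105, 12, -24, 0, 0, 0],
    [1, -120, 37, -74, 0, 0, 0],
    [1, -120, 64, -127, 0, 0, 0],
  ],
)

```text
time_s: 8.57
eef_pos: [543.7, -132.7, 151.7]
ee_rot: [0.455, 0.542, 0.454, -0.541]
force: [1.1, -1.0, -3.2]
grip_width: 0.504
```

Request:
carry_out(
  deltas=[
    [1, 0, 27, -53, 0, 0, 0],
    [1, 0, 51, -100, 0, 0, 0],
    [1, 0, 66, -129, 0, 0, 0],
    [1, 0, 73, -142, 0, 0, 0],
    [1, 0, 73, -142, 0, 0, 0],
  ],
)

```text
time_s: 9.2
eef_pos: [638.9, -6.3, 149.8]
ee_rot: [-0.455, -0.541, -0.455, 0.542]
force: [0.0, 0.7, -3.8]
grip_width: 0.505
```

Request:
carry_out(
  deltas=[
    [1, 15, 0, 0, 0, 0, 0],
    [1, 45, 0, 0, 0, 0, 0],
    [1, 70, 0, 0, 0, 0, 0],
    [1, 85, 0, 0, 0, 0, 0],
    [1, 85, 0, 0, 0, 0, 0],
  ],
)

```text
time_s: 9.82
eef_pos: [638.4, -6.8, 64.3]
ee_rot: [-0.454, -0.541, -0.455, 0.542]
force: [1.1, 0.5, -2.2]
grip_width: 0.507
```

```bash
python3 go.py 640 -6.8 49; python3 wl.py w3.png 18 cream green
```

```text
t 9.82 pos [638.4  -6.8  64.3] yaw -9.98 xdir [-0.002  0.    -1.   ] w 0.507 F [ 1.1  0.5 -2.2]
delta [15.2  1.6 -0.3]
cream ([239.7, 72.2], 1053, [236, 0, 9, 147]) [605.6  98.8]
cream ([332.8, 86.0], 12959, [253, 0, 142, 217]) [659.6  78.7]
cream ([323.7, 9.9], 1459, [285, 0, 78, 25]) [662.7 127.4]
cream ([405.7, 128.4], 1909, [396, 0, 17, 264]) [700.   46.4]
cream ([323.9, 108.7], 5181, [282, 68, 85, 83]) [652.  66.]
cream ([346.1, 201.6], 510, [326, 188, 37, 33]) [655.8   6.1]
cream ([367.7, 329.1], 181, [357, 317, 19, 21]) [ 657.8 -100.8]
green ([321.9, 297.2], 5895, [272, 259, 101, 81]) [627.9 -63. ]
```

View pics/w3.png

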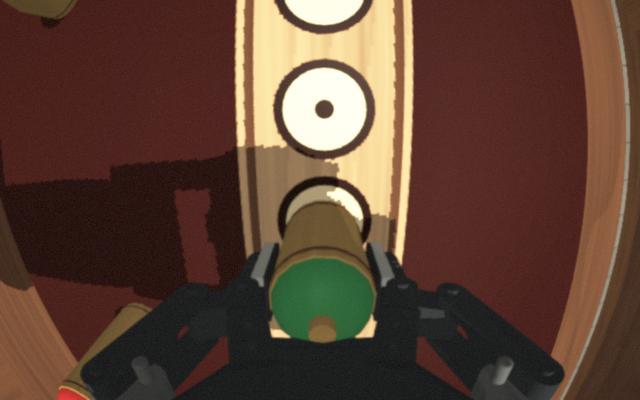

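Green is held with its knob at (322,329) over mark 2; mark 3 is at (324,109). I shift 1.5 mm and set it down.

Request:
carry_out(
  deltas=[
    [1, 5, 1.5, -0.5, 0, 0, 0],
    [1, 10, 1.5, -0.5, 0, 0, 0],
    [1, 13, 1.5, -0.5, 0, 0, 0],
    [1, 15, 1.5, -0.5, 0, 0, 0],
    [1, 15, 1.5, -0.5, 0, 0, 0],
  ],
)

```text
time_s: 10.5
eef_pos: [640.7, -6.1, 50.2]
ee_rot: [-0.455, -0.541, -0.455, 0.541]
force: [0.6, -0.4, -2.8]
grip_width: 0.512
```

```bash
python3 go.py 640 -6.8 49
python3 - <<'E'
from h import *
s=dict(ctrl.sense()); s["eef_pos"]=np.array([638.4,-6.8,64.3]); print(wcast(s,(322,329),33+89))
E
```

```text
t 10.5 pos [640.7  -6.1  50.2] yaw -9.94 xdir [-0.  0. -1.] w 0.512 F [ 0.6 -0.4 -2.8]
delta [ 1.2 -0.5  0.8]
[638.18039573  -5.7859264  122.        ]
```

Request:
carry_out(
  deltas=[
    [1, 0.8, -0.5, 0.5, 0, 0, 0],
    [0, 0.8, -0.5, 0.5, 0, 0, 0],
    [-1, 0.8, -0.5, 0.5, 0, 0, 0],
    [-1, 0.8, -0.5, 0.5, 0, 0, 0],
    [-1, -12, -0.5, 0.5, 0, 0, 0],
  ],
)

```text
time_s: 11.12
eef_pos: [639.7, -6.4, 62.2]
ee_rot: [-0.454, -0.541, -0.455, 0.542]
force: [-0.2, 0.3, 1.0]
grip_width: 0.995
```

Request:
carry_out(
  deltas=[
    [-1, -50, 0, 0, 0, 0, 0],
    [-1, -100, 0, 0, 0, 0, 0],
    [-1, -125, -30, -25, 0, 0, 0],
    [-1, -125, -70, -60, 0, 0, 0],
    [-1, -125, -110, -95, 0, 0, 0],
  ],
)

```text
time_s: 11.75
eef_pos: [547.3, 107.1, 188.7]
ee_rot: [0.455, 0.542, 0.454, -0.541]
force: [0.1, -0.1, 0.7]
grip_width: 1.002
```

```bash
python3 go.py 448.5 231 170
```

```text
t 11.75 pos [547.3 107.1 188.7] yaw -9.97 xdir [ 0.002  0.    -1.   ] w 1.002 F [ 0.1 -0.1  0.7]
delta [  18.5 -118.7 -104.9]
```

Request:
carry_out(
  deltas=[
    [-1, 3, -40, -35, 0, 0, 0],
    [-1, 10, -80, -71, 0, 0, 0],
    [-1, 15, -107, -95, 0, 0, 0],
    [-1, 15, -119, -105, 0, 0, 0],
    [-1, 15, -119, -105, 0, 0, 0],
  ],
)

```text
time_s: 12.38
eef_pos: [449.3, 230.2, 173.1]
ee_rot: [0.455, 0.542, 0.455, -0.541]
force: [0.8, 0.3, -0.1]
grip_width: 1.003
```

```bash
python3 wl.py w4.png 95 blue; python3 go.py 448.5 231 52
python3 - <<'E'
from h import *
P={}
for c in("top","scene"):
    im=viewer.capture(c); cv2.imwrite(f"pics/d_{c}.png",im[:,:,::-1]); m=masks(im)
    for k in("white","green"): print(c,k,[(x[0],x[1]) for x in blobs(m[k],60) if 230<x[0][0]<420 and 130<x[0][1]<320])
E
```

```text
blue ([39.0, 25.5], 1105, [9, 0, 63, 56]) [206.3 462.8]
blue ([319.8, 207.8], 1961, [293, 180, 57, 56]) [447.6 231.7]
t 12.43 pos [449.8 229.6 172.9] yaw -9.94 xdir [ 0.001  0.    -1.   ] w 1.003 F [-0.7 -0.9  0.1]
delta [120.9  -1.7  -1.1]
top white [([246.6, 164.1], 222), ([276.7, 169.0], 225), ([335.0, 173.0], 139)]
top green [([304.1, 166.3], 168)]
scene white [([270.5, 181.9], 190)]
scene green [([283.0, 198.6], 284)]
```

Blue is confirmed at (320,208) in the wrist view, at about (448,231). Descending.

Request:
carry_out(
  deltas=[
    [-1, 30, -1.5, -1, 0, 0, 0],
    [-1, 65, -1.5, -1, 0, 0, 0],
    [-1, 98, -1.5, -1, 0, 0, 0],
    [-1, 117, -1.5, -1, 0, 0, 0],
    [-1, 122, -1.5, -1, 0, 0, 0],
  ],
)

```text
time_s: 13.15
eef_pos: [448.0, 230.4, 49.4]
ee_rot: [-0.454, -0.541, -0.455, 0.542]
force: [-0.1, 0.3, -0.2]
grip_width: 0.999
```

Request:
carry_out(
  deltas=[
    [0.3, 0, 0, 0, 0, 0, 0],
    [1, 0, 0, 0, 0, 0, 0],
    [1, 0, 0, 0, 0, 0, 0],
    [1, 0, 0, 0, 0, 0, 0],
    [1, 0, 0, 0, 0, 0, 0],
  ],
)

```text
time_s: 13.78
eef_pos: [448.5, 231.4, 51.3]
ee_rot: [0.455, 0.542, 0.454, -0.541]
force: [0.7, -1.9, 6.3]
grip_width: 0.558
```

```bash
python3 go.py 652.2 65 100; python3 -c "
from h import *
print(tri((304.1,166.3),(283,198.6)))"
```

```text
t 13.78 pos [448.5 231.4  51.3] yaw -9.93 xdir [ 0.002  0.    -1.   ] w 0.558 F [ 0.7 -1.9  6.3]
delta [-48.3 229.4 128.7]
[639.9660433   -8.06361194  89.95622952]
```

Request:
carry_out(
  deltas=[
    [1, -20, 0, 0, 0, 0, 0],
    [1, -50, 15, 8, 0, 0, 0],
    [1, -60, 60, 34, 0, 0, 0],
    [1, -60, 112, 63, 0, 0, 0],
    [1, -60, 162, 91, 0, 0, 0],
  ],
)

```text
time_s: 14.4
eef_pos: [592.4, 112.5, 109.9]
ee_rot: [-0.455, -0.541, -0.455, 0.542]
force: [0.5, 0.0, -4.7]
grip_width: 0.554
```

Request:
carry_out(
  deltas=[
    [1, 0, 40, 23, 0, 0, 0],
    [1, 0, 58, 33, 0, 0, 0],
    [1, 10, 67, 38, 0, 0, 0],
    [1, 25, 67, 38, 0, 0, 0],
    [1, 30, 67, 38, 0, 0, 0],
  ],
)

```text
time_s: 15.02
eef_pos: [649.5, 65.6, 78.2]
ee_rot: [-0.454, -0.54, -0.456, 0.542]
force: [-0.1, 0.6, -3.9]
grip_width: 0.553
```

```bash
python3 go.py 652.2 65 69.3;  python3 wl.py w5.png 18 white
```

```text
t 15.03 pos [649.5  65.6  78.2] yaw -9.89 xdir [-0.004  0.    -1.   ] w 0.553 F [-0.1  0.6 -3.9]
delta [8.9 2.8 0.1]
white ([607.9, 22.3], 567, [596, 2, 24, 40]) [937.9 200.5]
white ([614.2, 61.1], 588, [604, 42, 21, 39]) [938.  163.3]
white ([326.3, 101.9], 4343, [288, 64, 77, 77]) [665.2 142.6]
white ([605.0, 223.1], 4208, [556, 81, 71, 319]) [925.7   5.9]
white ([344.4, 193.5], 283, [319, 182, 43, 33]) [666.9  80.1]
white ([4.1, 331.9], 290, [0, 308, 12, 41]) [100.3 -54.6]
```

View pics/w5.png

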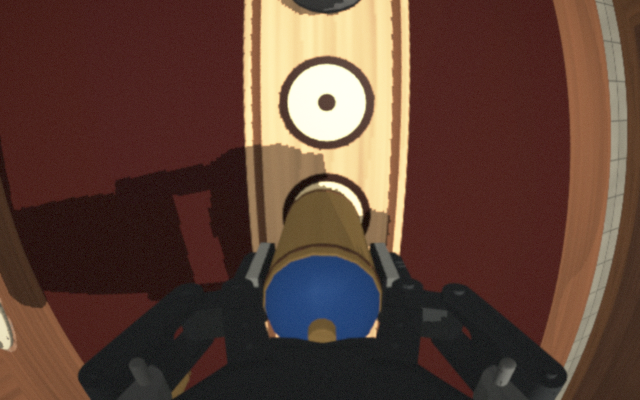

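Blue is held with its knob at (321,328). Mark 3 is slightly ahead, and mark 4 at (327,102) is free. I move 2.5 mm forward and set it down.

Request:
carry_out(
  deltas=[
    [1, 3, 2.5, 0, 0, 0, 0],
    [1, 6, 2.5, 0, 0, 0, 0],
    [1, 8, 2.5, 0, 0, 0, 0],
    [1, 8.5, 2.5, 0, 0, 0, 0],
    [1, 8.5, 2.5, 0, 0, 0, 0],
  ],
)

```text
time_s: 15.7
eef_pos: [653.6, 64.3, 71.9]
ee_rot: [0.455, 0.541, 0.455, -0.541]
force: [0.5, 0.6, -3.3]
grip_width: 0.555
```

```bash
python3 go.py 652.2 65 69.3
```

```text
t 15.7 pos [653.6  64.3  71.9] yaw -9.94 xdir [ 0.  0. -1.] w 0.555 F [ 0.5  0.6 -3.3]
delta [ 2.6 -1.5 -0.5]
```

Request:
carry_out(
  deltas=[
    [1, 1, -1, 0, 0, 0, 0],
    [1, 1.5, -1, 0, 0, 0, 0],
    [1, 1.5, -1, 0, 0, 0, 0],
    [1, 1.5, -1, 0, 0, 0, 0],
    [1, 1.5, -1, 0, 0, 0, 0],
  ],
)

```text
time_s: 16.32
eef_pos: [652.5, 64.4, 70.3]
ee_rot: [0.455, 0.541, 0.455, -0.541]
force: [0.5, -0.3, -3.7]
grip_width: 0.552
```

```bash
python3 go.py 652.2 65 69.3
```

```text
t 16.32 pos [652.5  64.4  70.3] yaw -9.94 xdir [ 0.  0. -1.] w 0.552 F [ 0.5 -0.3 -3.7]
delta [ 1.  -0.4 -0.5]
```

Request:
carry_out(
  deltas=[
    [1, 1, 0, -0.5, 0, 0, 0],
    [0, 1, 0, -0.5, 0, 0, 0],
    [-1, 1, 0, -0.5, 0, 0, 0],
    [-1, 1, 0, -0.5, 0, 0, 0],
    [-1, -12, 0, -0.5, 0, 0, 0],
  ],
)

```text
time_s: 16.95
eef_pos: [652.3, 64.9, 82.2]
ee_rot: [-0.454, -0.541, -0.455, 0.542]
force: [0.0, 0.4, -0.2]
grip_width: 0.999
```

Request:
carry_out(
  deltas=[
    [-1, -50, 0, 0, 0, 0, 0],
    [-1, -100, 0, 0, 0, 0, 0],
    [-1, -115, -33, 23, 0, 0, 0],
    [-1, -115, -80, 55, 0, 0, 0],
    [-1, -115, -127, 87, 0, 0, 0],
  ],
)

```text
time_s: 17.58
eef_pos: [511.1, 0.6, 198.4]
ee_rot: [0.456, 0.542, 0.454, -0.541]
force: [-0.1, -1.0, 0.2]
grip_width: 1.002
```

```bash
python3 go.py 447 -90.5 190
```

```text
t 17.57 pos [511.1   0.6 198.4] yaw -9.92 xdir [ 0.002 -0.001 -1.   ] w 1.002 F [-0.1 -1.   0.2]
delta [  8.4 -47.5 100.8]
```

Request:
carry_out(
  deltas=[
    [-1, 2, -25, 50, 0, 0, 0],
    [-1, 5, -40, 85, 0, 0, 0],
    [-1, 8, -47.5, 101, 0, 0, 0],
    [-1, 8, -47.5, 101, 0, 0, 0],
    [-1, 8, -47.5, 101, 0, 0, 0],
  ],
)

```text
time_s: 18.2
eef_pos: [448.8, -89.7, 189.9]
ee_rot: [0.455, 0.542, 0.455, -0.541]
force: [-0.5, 0.2, -0.1]
grip_width: 0.999
```

```bash
python3 wl.py w6.png 119 red; python3 go.py 447 -90.5 72
python3 - <<'E'
from h import *
for c in("top","scene"):
    im=viewer.capture(c); cv2.imwrite(f"pics/e_{c}.png",im[:,:,::-1]); m=masks(im)
    for k in("white","green","blue"): print(c,k,[(x[0],x[1]) for x in blobs(m[k],60) if 230<x[0][0]<420 and 130<x[0][1]<320])
E
```

```text
t 18.25 pos [448.8 -89.6 189.8] yaw -9.89 xdir [ 0.001 -0.    -1.   ] w 1.0 F [0.4 0.4 0. ]
delta [117.8  -1.7   1.2]
top white [([246.6, 164.1], 222), ([335.0, 173.0], 140), ([356.3, 229.3], 557), ([292.6, 270.6], 133), ([367.8, 307.6], 108)]
top green [([304.1, 166.3], 168)]
top blue [([273.0, 158.7], 220)]
scene white [([270.5, 182.0], 189)]
scene green [([283.0, 198.6], 282)]
scene blue [([296.8, 217.5], 387)]
```

Run:
```python
from h import *
im=cv2.imread("pics/w6.png")[:,:,::-1].copy(); h=cv2.cvtColor(im,cv2.COLOR_RGB2HSV).astype(int)
m=((h[...,0]<7)|(h[...,0]>173))&(h[...,1]>180)&(h[...,2]>90)
s=ctrl.sense()
for b in blobs(m,200): print(b,wcast(s,b[0],119).round(1))
print(tri((273,158.7),(296.8,217.5)))
```

```text
([319.5, 210.4], 2485, [288, 180, 65, 62]) [446.9 -87.6 119. ]
[652.77258438  63.48886423 111.70721635]
```

Request:
carry_out(
  deltas=[
    [-1, 30, -1.7, 0.5, 0, 0, 0],
    [-1, 65, -1.7, 0.5, 0, 0, 0],
    [-1, 95, -1.7, 0.5, 0, 0, 0],
    [-1, 112, -1.7, 0.5, 0, 0, 0],
    [-1, 117, -1.7, 0.5, 0, 0, 0],
  ],
)

```text
time_s: 18.98
eef_pos: [446.4, -89.8, 71.6]
ee_rot: [-0.454, -0.541, -0.456, 0.542]
force: [0.8, 0.5, -0.3]
grip_width: 1.0
```

Request:
carry_out(
  deltas=[
    [0.3, 0, 0, 0, 0, 0, 0],
    [1, 0, 0, 0, 0, 0, 0],
    [1, 0, 0, 0, 0, 0, 0],
    [1, 0, 0, 0, 0, 0, 0],
    [1, 0, 0, 0, 0, 0, 0],
  ],
)

```text
time_s: 19.6
eef_pos: [447.1, -90.5, 73.1]
ee_rot: [0.455, 0.542, 0.454, -0.541]
force: [0.6, 1.1, 6.7]
grip_width: 0.597
```

```bash
python3 go.py 665.5 141.5 130
```

```text
t 19.6 pos [447.1 -90.5  73.1] yaw -9.94 xdir [ 0.002 -0.001 -1.   ] w 0.597 F [0.6 1.1 6.7]
delta [ -56.7  175.2 -266.2]
```

Request:
carry_out(
  deltas=[
    [1, -20, 0, 0, 0, 0, 0],
    [1, -50, 0, -12, 0, 0, 0],
    [1, -60, 0, -60, 0, 0, 0],
    [1, -60, 0, -118, 0, 0, 0],
    [1, -60, 0, -176, 0, 0, 0],
  ],
)

```text
time_s: 20.23
eef_pos: [476.7, 84.7, 132.3]
ee_rot: [-0.455, -0.542, -0.455, 0.542]
force: [2.0, -0.0, -3.9]
grip_width: 0.598
```

Request:
carry_out(
  deltas=[
    [1, 0, 5, -50, 0, 0, 0],
    [1, 0, 30, -80, 0, 0, 0],
    [1, 0, 75, -90, 0, 0, 0],
    [1, 0, 125, -90, 0, 0, 0],
    [1, 0, 160, -90, 0, 0, 0],
  ],
)

```text
time_s: 20.85
eef_pos: [651.2, 143.7, 131.3]
ee_rot: [-0.455, -0.541, -0.455, 0.542]
force: [-0.6, 0.3, -3.7]
grip_width: 0.602
```

Request:
carry_out(
  deltas=[
    [1, 0, 12, 0, 0, 0, 0],
    [1, 12, 15, 0, 0, 0, 0],
    [1, 28, 15, 0, 0, 0, 0],
    [1, 33, 15, 0, 0, 0, 0],
    [1, 33, 15, 0, 0, 0, 0],
  ],
)

```text
time_s: 21.48
eef_pos: [664.3, 141.7, 98.9]
ee_rot: [-0.455, -0.541, -0.455, 0.542]
force: [0.4, 0.1, -3.6]
grip_width: 0.6
```

```bash
python3 go.py 665.5 141.5 91.1;  python3 wl.py w7.png 18 white
```

```text
t 21.48 pos [664.3 141.7  98.9] yaw -9.93 xdir [-0.001  0.    -1.   ] w 0.6 F [ 0.4  0.1 -3.6]
delta [ 7.8  1.2 -0.1]
white ([596.2, 174.3], 10078, [554, 0, 68, 373]) [941.8 126.9]
white ([336.8, 127.6], 7981, [250, 43, 149, 201]) [684.8 199.5]
white ([321.6, 61.5], 268, [310, 48, 29, 26]) [682.4 248.6]
white ([334.2, 71.0], 319, [320, 58, 37, 26]) [689.9 240.2]
white ([252.1, 264.7], 342, [242, 244, 22, 43]) [598.  102.7]
white ([391.6, 263.8], 355, [380, 244, 23, 43]) [712.3  83.6]
white ([13.5, 343.4], 1524, [0, 299, 36, 74]) [ 75.4 -20.3]
```

View pics/w7.png

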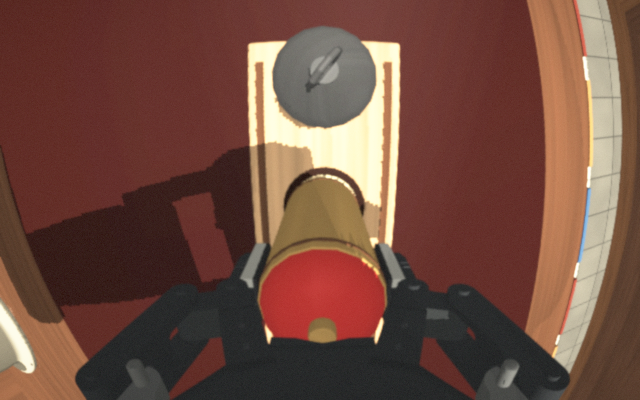

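Red is held with its knob at (322,328), centred over mark 4; the lantern at (325,75) is clear. Setting it down.

Request:
carry_out(
  deltas=[
    [1, 3, 1, 0, 0, 0, 0],
    [1, 5, 1, 0, 0, 0, 0],
    [1, 7, 1, 0, 0, 0, 0],
    [1, 7.5, 1, 0, 0, 0, 0],
    [1, 7.5, 1, 0, 0, 0, 0],
  ],
)

```text
time_s: 22.15
eef_pos: [665.8, 141.3, 91.8]
ee_rot: [0.455, 0.541, 0.455, -0.541]
force: [0.5, 0.0, -4.1]
grip_width: 0.599
```

```bash
python3 go.py 665.5 141.5 91.1
```

```text
t 22.15 pos [665.8 141.3  91.8] yaw -9.94 xdir [ 0.  0. -1.] w 0.599 F [ 0.5  0.  -4.1]
delta [ 0.7 -0.3 -0.1]
```

Request:
carry_out(
  deltas=[
    [1, 1, 0, 0, 0, 0, 0],
    [0, 1, 0, 0, 0, 0, 0],
    [-1, 1, 0, 0, 0, 0, 0],
    [-1, 1, 0, 0, 0, 0, 0],
    [-1, -12, 0, 0, 0, 0, 0],
  ],
)

```text
time_s: 22.78
eef_pos: [665.4, 141.3, 103.5]
ee_rot: [-0.454, -0.541, -0.455, 0.542]
force: [0.1, -0.3, -0.2]
grip_width: 1.0
```

Request:
carry_out(
  deltas=[
    [-1, -40, 0, 0, 0, 0, 0],
    [-1, -90, 0, 0, 0, 0, 0],
    [-1, -120, -30, 0, 0, 0, 0],
    [-1, -120, -75, 20, 0, 0, 0],
    [-1, -120, -110, 50, 0, 0, 0],
  ],
)

```text
time_s: 23.4
eef_pos: [547.4, 111.3, 225.2]
ee_rot: [0.456, 0.542, 0.455, -0.541]
force: [1.0, -0.2, 0.6]
grip_width: 0.999
```

Request:
carry_out(
  deltas=[
    [-1, 0, -20, 20, 0, 0, 0],
    [-1, 0, -20, 20, 0, 0, 0],
    [-1, 0, -20, 20, 0, 0, 0],
    [-1, 0, -20, 20, 0, 0, 0],
    [-1, 0, -20, 20, 0, 0, 0],
  ],
)

```text
time_s: 24.02
eef_pos: [526.0, 95.1, 223.6]
ee_rot: [-0.455, -0.541, -0.455, 0.541]
force: [0.0, -0.6, -0.2]
grip_width: 0.997
```

```bash
python3 go.py 600 30 250
python3 - <<'E'
from h import *
P={}
for c in("top","scene"):
    im=viewer.capture(c); cv2.imwrite(f"pics/f_{c}.png",im[:,:,::-1]); m=masks(im)
    h=cv2.cvtColor(im,cv2.COLOR_RGB2HSV).astype(int)
    if c=="top": m["red"]=((h[...,0]<6)|(h[...,0]>174))&(h[...,1]>180)&(h[...,2]>120)
    for k in("white","green","blue","red"): 
        b=[(x[1],x[0]) for x in blobs(m[k],60) if 230<x[0][0]<360 and 130<x[0][1]<(190 if c=="top" else 290)]
        print(c,k,b); P[c,k]=max(b)[1] if b else None
for k in("white","green","blue","red"):
    if P["top",k] and P["scene",k]: print(k,tri(P["top",k],P["scene",k]).round(1))
a=cv2.imread("pics/f_scene.png")[100:320,220:400]; cv2.imwrite("pics/f.png",cv2.resize(a,None,fx=2.7,fy=2.7,interpolation=2))
E
```

```text
t 24.02 pos [526.   95.1 223.6] yaw -9.91 xdir [-0.  0. -1.] w 0.997 F [ 0.  -0.6 -0.2]
delta [-26.5  84.1  51.4]
top white [(137, [335.0, 173.0])]
top green [(167, [304.1, 166.3])]
top blue [(128, [276.3, 157.5])]
top red []
scene white [(192, [270.6, 182.0])]
scene green [(284, [283.0, 198.6])]
scene blue [(385, [296.8, 217.5])]
scene red [(634, [314.9, 242.1])]
white [628.  -81.7  68.3]
green [640.   -8.1  90. ]
blue [653.7  58.1 108.6]
```

View pics/f.png

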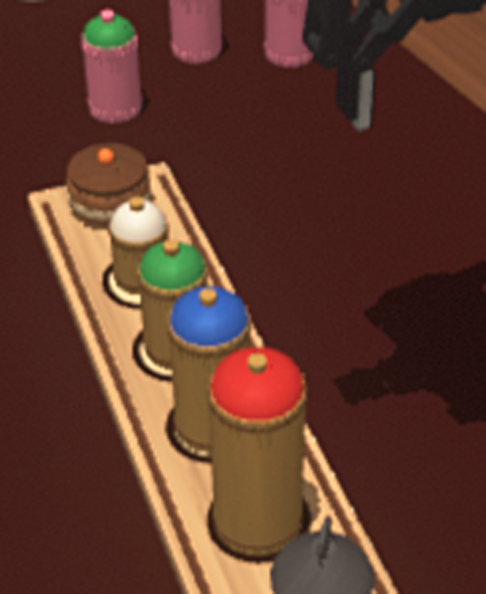

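All four stand in the right order on their marks. The white one may sit about 2 mm off, so I check each from directly above with the wrist camera, which sits 73 mm to the left of the TCP.

Request:
carry_out(
  deltas=[
    [-1, 0, 25, 45, 0, 0, 0],
    [-1, 0, 55, 97, 0, 0, 0],
    [-1, 0, 85, 149, 0, 0, 0],
    [-1, 0, 112, 196, 0, 0, 0],
    [-1, 0, 129.5, 226.5, 0, 0, 0],
  ],
)

```text
time_s: 24.75
eef_pos: [614.6, -153.0, 223.3]
ee_rot: [-0.454, -0.542, -0.454, 0.542]
force: [0.4, 0.1, -0.6]
grip_width: 1.0
```

Request:
carry_out(
  deltas=[
    [-1, 0, 0, 0, 0, 0, 0],
    [-1, 0, 0, 0, 0, 0, 0],
    [-1, 0, 0, 0, 0, 0, 0],
    [-1, 0, 0, 0, 0, 0, 0],
    [-1, 0, 0, 0, 0, 0, 0],
  ],
)

```text
time_s: 25.38
eef_pos: [614.1, -150.2, 224.0]
ee_rot: [0.455, 0.541, 0.455, -0.541]
force: [0.4, 1.1, -0.3]
grip_width: 0.998
```

```bash
python3 go.py 627 -78 230; python3 wl.py g1.png 18 cream; python3 -c "
from h import *
a=cv2.imread('pics/g1.png')[:260,180:460]; cv2.imwrite('pics/g1c.png',cv2.resize(a,None,fx=2.3,fy=2.3,interpolation=2))"
```

```text
t 25.38 pos [ 614.1 -150.2  224. ] yaw -9.91 xdir [ 0. -0. -1.] w 0.998 F [ 0.4  1.1 -0.3]
delta [ -6.    0.3 -73.3]
cream ([275.9, 68.9], 583, [274, 0, 5, 139]) [584.3 -22.6]
cream ([332.2, 96.9], 7757, [284, 0, 88, 214]) [640.1 -65.6]
cream ([561.6, 155.4], 6506, [533, 0, 47, 335]) [ 954.8 -174.5]
cream ([323.3, 107.6], 1513, [300, 86, 45, 45]) [628.3 -75.8]
cream ([12.8, 165.3], 1427, [0, 112, 24, 105]) [ 87.6 -25.3]
```

View pics/g1c.png

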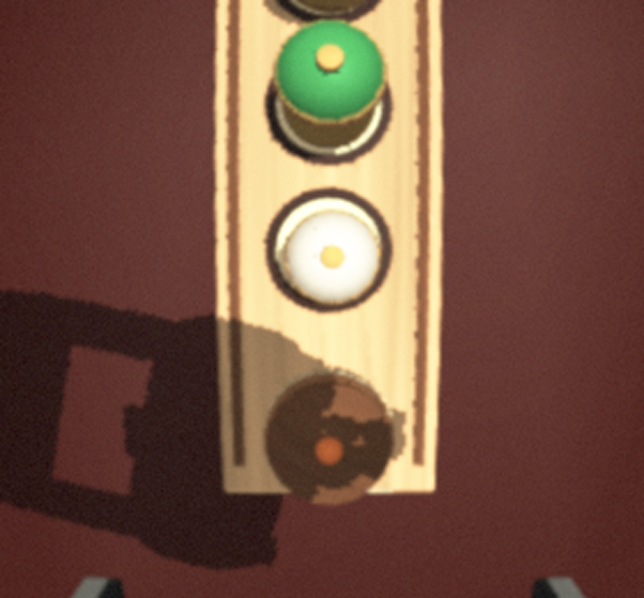

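White sits about 4 mm toward the jar and 1.5 mm forward of its ring: ring centre (328,249), cap (332,258) in the crop. I check green the same way, numerically, before mending.

Request:
carry_out(
  deltas=[
    [-1, 0, 0, -30, 0, 0, 0],
    [-1, 0, 0, -60, 0, 0, 0],
    [-1, 0, 0, -72, 0, 0, 0],
    [-1, 0, 0, -72, 0, 0, 0],
    [-1, 0, 0, -72, 0, 0, 0],
  ],
)

```text
time_s: 26.05
eef_pos: [626.5, -80.7, 223.8]
ee_rot: [-0.455, -0.542, -0.455, 0.542]
force: [0.2, -0.6, 0.3]
grip_width: 1.0
```

Request:
carry_out(
  deltas=[
    [-1, 0, 0, 0, 0, 0, 0],
    [-1, 0, 0, 0, 0, 0, 0],
    [-1, 0, 0, 0, 0, 0, 0],
    [-1, 0, 0, 0, 0, 0, 0],
    [-1, 0, 0, 0, 0, 0, 0],
  ],
)

```text
time_s: 26.68
eef_pos: [626.6, -79.8, 223.8]
ee_rot: [-0.455, -0.541, -0.455, 0.541]
force: [-0.3, 0.3, 0.0]
grip_width: 0.998
```

```bash
cat > ring.py <<'E'
import sys
from h import *
def ring(s,im,k,capz,uv):
    "ring centre (outer dark edge) and cap centre, in world"
    h=cv2.cvtColor(im,cv2.COLOR_RGB2HSV); y,x=np.indices(im.shape[:2]); near=np.hypot(x-uv[0],y-uv[1])<40
    V=h[...,2]; S=h[...,1]
    wood=(V>150); reg=((~wood)&near)  # dark ring + body
    cnt=[]
    for a in np.radians(np.arange(0,360,5)):   # inward along each ray: first dark pixel
        for r in np.arange(36,18,-.25):
            p=(uv[0]+r*np.cos(a),uv[1]+r*np.sin(a)); v=cv2.getRectSubPix(V,(1,1),p)[0,0]
            if v<110: cnt.append(p); break
    e=cv2.fitEllipse(np.float32(cnt)); 
    caps=[b for b in blobs(masks(im)[k]&(np.hypot(x-uv[0],y-uv[1])<32),200)]; c=max(caps,key=lambda b:b[1])
    print(k,"ring px",np.round(e[0],1),np.round(e[1],1),"cap",c[0],c[1])
    A=wcast(s,e[0],18);B=wcast(s,c[0],capz); d=B-A
    print(" ring",A.round(1),"cap",B.round(1),"offset tool y,z",quat(s["ee_rot"]).inv().apply(d)[1:].round(1))
    # radial residual of the ring radius
    rr=[np.linalg.norm(wcast(s,p,18)-A) for p in cnt]; print(" R",np.median(rr).round(1),np.std(rr).round(2))
E
python3 - <<'E'
from ring import *
s=ctrl.sense(); im=viewer.capture("wrist"); cv2.imwrite("pics/g2.png",im[:,:,::-1])
print(s["eef_pos"])
ring(s,im,"green",98,(322,109))
s["eef_pos"]=np.array([614.1,-150.2,224.0]); ring(s,cv2.imread("pics/g1.png")[:,:,::-1].copy(),"white",76,(322.7,108.3))
E
```

```text
[626.55415222 -79.75110401 223.78511245]
green ring px [320.9 107.3] [49.8 52.4] cap [322.9, 108.1] 1303
 ring [638.2  -4.7  18. ] cap [639.9  -6.2  98. ] offset tool y,z [1.9 1.2]
 R 28.8 0.64
white ring px [322.3 108.4] [51.5 52.4] cap [323.3, 107.9] 1255
 ring [627.1 -76.5  18. ] cap [627.9 -76.4  76. ] offset tool y,z [ 0.9 -0.2]
 R 29.1 0.2
```

View pics/g2.png

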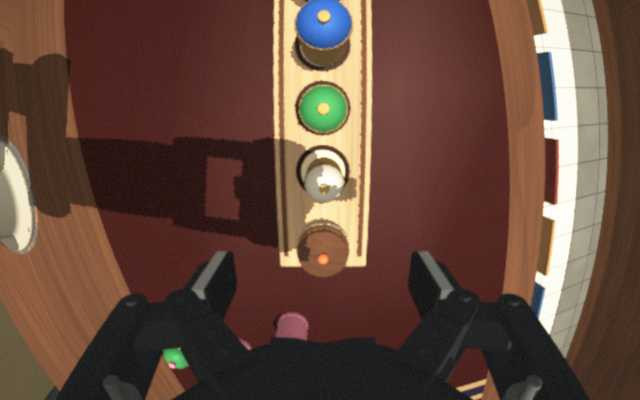

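Green is within about 2 mm of its ring centre. White's knob against its ring gives an offset of about 1.8 mm forward and 3.3 mm toward the jar. The TCP is directly over white now, so I regrasp it and shift it.

Request:
carry_out(
  deltas=[
    [-1, 35, 0.5, -0.5, 0, 0, 0],
    [-1, 85, 0.5, -0.5, 0, 0, 0],
    [-1, 135, 0.5, -0.5, 0, 0, 0],
    [-1, 175, 0.5, -0.5, 0, 0, 0],
    [-1, 192, 0.5, -0.5, 0, 0, 0],
  ],
)

```text
time_s: 27.35
eef_pos: [626.3, -79.0, 29.7]
ee_rot: [-0.454, -0.541, -0.456, 0.542]
force: [-0.1, 0.2, 0.9]
grip_width: 0.997
```

Request:
carry_out(
  deltas=[
    [-1, 0, 0, 0, 0, 0, 0],
    [0.3, 0, 0, 0, 0, 0, 0],
    [1, 0, 0, 0, 0, 0, 0],
    [1, 0, 0, 0, 0, 0, 0],
    [1, 0, 0, 0, 0, 0, 0],
  ],
)

```text
time_s: 27.98
eef_pos: [627.7, -79.5, 33.0]
ee_rot: [0.455, 0.542, 0.454, -0.541]
force: [-1.2, 0.8, 6.8]
grip_width: 0.46
```

Request:
carry_out(
  deltas=[
    [1, -4, 0, 0, 0, 0, 0],
    [1, -4, -1.5, -3.3, 0, 0, 0],
    [1, -4, -1.5, -3.3, 0, 0, 0],
    [1, -1.5, -1.5, -3.3, 0, 0, 0],
    [1, 0, -1.5, -3.3, 0, 0, 0],
  ],
)

```text
time_s: 28.6
eef_pos: [626.3, -75.8, 33.0]
ee_rot: [-0.455, -0.541, -0.455, 0.541]
force: [-8.3, 2.4, 19.2]
grip_width: 0.458
```

Request:
carry_out(
  deltas=[
    [1, 0, 0, 0, 0, 0, 0],
    [0, 0, 0, 0, 0, 0, 0],
    [-1, 0, 0, 0, 0, 0, 0],
    [-1, 0, 0, 0, 0, 0, 0],
    [-1, -12, 0, 0, 0, 0, 0],
  ],
)

```text
time_s: 29.22
eef_pos: [625.7, -75.7, 43.4]
ee_rot: [-0.454, -0.541, -0.455, 0.542]
force: [-1.4, 0.1, -0.5]
grip_width: 1.002
```

Request:
carry_out(
  deltas=[
    [-1, -35, 0, 0, 0, 0, 0],
    [-1, -85, 0, 0, 0, 0, 0],
    [-1, -135, 0, 0, 0, 0, 0],
    [-1, -170, 0, 20, 0, 0, 0],
    [-1, -182, 0, 50, 0, 0, 0],
  ],
)

```text
time_s: 29.85
eef_pos: [618.1, -125.2, 229.5]
ee_rot: [0.457, 0.542, 0.454, -0.54]
force: [0.5, -0.1, 0.3]
grip_width: 1.0
```

Request:
carry_out(
  deltas=[
    [-1, 0, 0, 24, 0, 0, 0],
    [-1, 0, 0, 24, 0, 0, 0],
    [-1, 0, 0, 24, 0, 0, 0],
    [-1, 0, 0, 24, 0, 0, 0],
    [-1, 0, 0, 24, 0, 0, 0],
  ],
)

```text
time_s: 30.48
eef_pos: [613.6, -148.1, 225.8]
ee_rot: [0.455, 0.541, 0.455, -0.541]
force: [-0.5, 1.0, 0.5]
grip_width: 0.996
```

```bash
python3 go.py 627 -78 230; python3 wl.py g3.png 18 blue; python3 -c "
from h import *
a=cv2.imread('pics/g3.png')[:260,180:460]; cv2.imwrite('pics/g3c.png',cv2.resize(a,None,fx=2.3,fy=2.3,interpolation=2))"
```

```text
t 30.48 pos [ 613.6 -148.1  225.8] yaw -9.89 xdir [-0.  0. -1.] w 0.996 F [-0.5  1.   0.5]
delta [ -4.2   1.2 -71.3]
```

View pics/g3c.png

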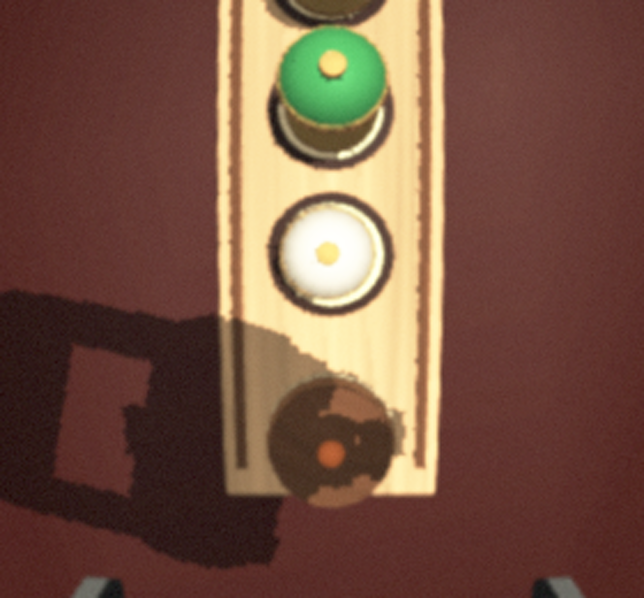

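White's knob (327,253) is now within 2 mm of its ring centre (331,254). One last numeric check of all four, then I hand in.

Run:
```python
from h import *
from rig import order
P={}
for c in("top","scene"):
    im=viewer.capture(c); cv2.imwrite(f"pics/z_{c}.png",im[:,:,::-1]); m=masks(im)
    h=cv2.cvtColor(im,cv2.COLOR_RGB2HSV).astype(int); m["red"]=((h[...,0]<6)|(h[...,0]>174))&(h[...,1]>180)&(h[...,2]>120)
    for k in("white","green","blue","red"):
        b=[(x[1],x[0]) for x in blobs(m[k],60) if 230<x[0][0]<360 and 130<x[0][1]<(190 if c=="top" else 290)]
        if b: P[c,k]=max(b)[1]
for k in("white","green","blue","red"):
    if ("top",k) in P and ("scene",k) in P: print(k,tri(P["top",k],P["scene",k]).round(1))
    else: print(k,[(c,P[c,k]) for c in("top","scene") if (c,k) in P])
a,b=[cv2.imread(f"pics/{n}.png").astype(int) for n in("scene0","z_scene")]
for n,(r,q) in dict(jar=((155,185),(245,262)),lantern=((300,355),(325,358))).items():
    print(n,"mean change",np.abs(a-b)[r[0]:r[1],q[0]:q[1]].mean().round(1))
order.finish_job()
```

```text
white [657.6 -68.5  99.1]
green [640.1  -8.   90.1]
blue [652.8  63.5 111.7]
red [665.8 140.6 134. ]
jar mean change 16.8
lantern mean change 2.5
the job is handed in; nothing more can be done
```

The four mills stand on the plinth in order of height: red on mark 4 next to the lantern, then blue, green, and white on mark 1 next to the jar. I moved each one with a top grasp, and once regrasped white to shift it about 3.5 mm nearer its mark's centre. The job was handed in at about 31 s, with the gripper open and well clear of everything.

**Last checks, camera position against the mark's position:**

| Mill | Camera position (mm) | Mark (mm) |
|---|---|---|
| red | (665.8, 140.6) | (665.5, 141) |
| blue | (652.8, 63.5) | (652, 64.5) |
| green | (640.1, −8.0) | (640, −7) |

- **White:** seen from straight above after the shift, it is within about 2 mm of its ring's centre.
- **Green:** the view from above gave about 2 mm off the ring's centre, slightly more than the other cameras.
- **Red and blue:** I did not check these from directly above, because they are too tall to see their rings past.

**Checks that failed or disagreed:**
- The final position reading for white, (657.6, −68.5, 99.1), is wrong. The arm probably hid the mill in the top view and another patch was picked up, so I rely on the close view for white.
- The picture around the jar changed by 16.8 grey levels, against 2.5 at the lantern. I take this to be the arm and its shadow, since the close views showed the jar standing at its end of the plinth. I did not measure its position again.

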